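# Close the kitchen canisters with their own lids

### The arm

A 6-joint arm with a two-finger parallel gripper is mounted at the origin on the work surface. World frame = base frame: x ahead of the robot, y to its left, z up, the work surface at z = 0. Lengths are in m, angles in rad, forces in N, time in s.
With the tool pointing down it reaches from about 0.3 to 0.85 m from the base axis. Payload 4.2 kg.
Tool frame: the origin (TCP) lies on the centre line of the jaws, within the pads' length; the fingertips stand 22 mm ahead of it and the grasp point (between the pads) lies 3 mm ahead of it; z points along the fingers, y is the line along which they close (so a half turn about z gives the same grasp; the last joint's range is limited). The gripper opens to 91 mm and grips with 3 to 60 N. Pads are 32 mm wide; open, the fingers measure 118 mm over their backs; the gripper's body (76 mm by 178 mm) begins 60 mm behind the grasp point.
Start: joints at [-1.239, 0.32, 1.565, -0, 1.257, -0.02], TCP at [0.198, -0.54, 0.236] pointing down, gripper open.
Joint ranges: [-3.11, 3.11], [-0.84, 2.01], [0.21, 2.61], [-1.34, 4.49], [0.05, 2.63], [-2.56, 2.56]. Speed limits (rad/s): [2.57, 2.57, 3.14, 3.14, 3.14, 3.14].

### API

Orientations are given as a rotation vector (axis times angle).
In Python, from rig import monitor, eyes, order gives the robot as it stands.
- The arm moves only by the tool apply_moves, never from a script. Its argument "steps" is a list of rows, each an object with "travel": the shift along the world's x, y, z in m, a list of three; "turn": the turn, a rotation vector about the world's x, y, z in degrees, a list of three. A call has 1 to 12 rows; each row shifts and turns the commanded pose from where the row before left it; what a row does not reach is not made up. A row lasts 1/12 s, in which the tool goes at most 41.7 mm and 7.16 degrees, less where a joint would pass 70% of its speed; a pose out of reach is approached as far as the arm can. A call with a gripper value outside its range is refused whole. "claw" is the opening in per cent of the stroke, from 0 (shut) to 100 (fully open), set as the call begins (left out, the last holds). The fingers move at their own pace and stop on an object; the grip force is fixed at half the most. Time passes only in rows, so rows that do not move let the fingers close. It gives the time, the measured TCP pose, the force, the opening and the grip force at its end, in the units of the state.
- monitor.read_state(): the state, without advancing time (a new reading comes with each control period).
- eyes.read_camera(name): name is "scene" or "top" or "wrist"; returns a dict with "frame" (420x560x3 uint8, blue, green, red), "depth" (420x560 float32, m along the optical axis (not along the pixel's ray), 0 where there is no reading), "mtx" (3x3 intrinsics, pixels), "k1" (the pictures are not rectified: a ray, as slopes to the right and down, at radius r is drawn at 1 + k1 r^2 times it, then the intrinsics apply), "origin" and "rotation" of the camera in the world; the wrist camera has in their place "tool_from_camera" (4x4, takes a point from camera to tool coordinates, whose origin is the TCP and whose axes are the flange's). Camera axes: x right, y down, z forward; pixel columns grow to the right and rows downward; lengths in m; the calibration is good to about 2 mm. A picture is of the moment at which its call begins: read the wrist's pose just before it.
- order.job_done(): hands the job in; it is judged then, once.
The state is a dict: "time": time; "joint_positions": joint angles; "qvel": joint speeds; "joint_efforts": joint torques, N m; "tool_pos": TCP position; "tool_rot": TCP orientation; "ft_force": force on the tool from outside, world axes, zero at the start; "torque": the same for the moment, N m; "opening": opening from 0.0 (shut) to 1.0 (fully open); "gripper_force": force on a finger pad.
Only numpy, scipy, OpenCV 4.12 (cv2) and the standard library are available. Lean on these libraries where they do the work, as an engineer would, in place of code of your own. Each camera call takes 0.05 s, during which the arm holds its last target. There are 200 camera calls.

### The job

The washed canisters are dry: put each of the four walnut lids, knob up, on the canister it fits, so that it sits fully down and level on the rim. Set the lids down rather than drop them, and leave the canisters, the steel pan lid and the mug standing where they are.

Things in the scene. Friction and masses are not known exactly. Their poses are not given: they have to be found in the camera images.
- lid_largest: largest of four dark walnut lids, lying knob up at the start. Round: disc 112 mm across, 10 mm thick; under it a plug 94 mm across, 12 mm deep, its lower edge tapered to 86 mm; on top an upright round knob 30 mm across, 28 mm tall. Origin: centre of the plug's underside (disc top at 22 mm, knob top at 50 mm); z up through the knob. 50 to 180 g
- lid_large: second largest of four dark walnut lids, lying knob up at the start. Round: disc 96 mm across, 10 mm thick; under it a plug 78 mm across, 12 mm deep, its lower edge tapered to 70 mm; on top an upright round knob 30 mm across, 28 mm tall. Origin: centre of the plug's underside (disc top at 22 mm, knob top at 50 mm); z up through the knob. 50 to 180 g
- lid_small: second smallest of four dark walnut lids, lying knob up at the start. Round: disc 80 mm across, 10 mm thick; under it a plug 62 mm across, 12 mm deep, its lower edge tapered to 54 mm; on top an upright round knob 30 mm across, 28 mm tall. Origin: centre of the plug's underside (disc top at 22 mm, knob top at 50 mm); z up through the knob. 50 to 180 g
- lid_smallest: smallest of four dark walnut lids, lying knob up at the start. Round: disc 64 mm across, 10 mm thick; under it a plug 46 mm across, 12 mm deep, its lower edge tapered to 38 mm; on top an upright round knob 30 mm across, 28 mm tall. Origin: centre of the plug's underside (disc top at 22 mm, knob top at 50 mm); z up through the knob. 50 to 180 g
- canister_largest: largest of four open white canisters with blue bands, loose. Round, straight, 112 mm across, 130 mm tall, mouth 101 mm. The 112 mm lid fits: its plug enters the mouth with 3.5 mm to spare all round, its disc rests on the rim, edge flush with the jar's side (lid origin then 118 mm above this origin). Origin: centre of the underside; z up. 0.2 to 1.2 kg
- canister_large: second largest of four open white canisters with blue bands, loose. Round, straight, 96 mm across, 112 mm tall, mouth 85 mm. The 96 mm lid fits: its plug enters the mouth with 3.5 mm to spare all round, its disc rests on the rim, edge flush with the jar's side (lid origin then 100 mm above this origin). Origin: centre of the underside; z up. 0.2 to 1.2 kg
- canister_small: second smallest of four open white canisters with blue bands, loose. Round, straight, 80 mm across, 95 mm tall, mouth 69 mm. The 80 mm lid fits: its plug enters the mouth with 3.5 mm to spare all round, its disc rests on the rim, edge flush with the jar's side (lid origin then 83 mm above this origin). Origin: centre of the underside; z up. 0.2 to 1.2 kg
- canister_smallest: smallest of four open white canisters with blue bands, loose. Round, straight, 64 mm across, 78 mm tall, mouth 53 mm. The 64 mm lid fits: its plug enters the mouth with 3.5 mm to spare all round, its disc rests on the rim, edge flush with the jar's side (lid origin then 66 mm above this origin). Origin: centre of the underside; z up. 0.2 to 1.2 kg
- pan_lid: the lid of a milk pan, not for any canister: shallow bright steel dome 112 mm across with a black knob 32 mm across, 42 mm tall in all, lying among the walnut lids. To be left alone. Origin: centre of its underside; z up.
- mug: blue mug, 80 mm across, 92 mm tall, handle on its +y side, standing upright at the left end (+y) of the work. To be left alone. Origin: centre of its underside; z up.
Things that resemble listed ones, but are neither listed nor needed, are in the scene too. What is shaped like the lid_smallest but green or yellow is not meant.

How it is judged:
By the outcome, as a careful person would: the job done as asked, in the order asked, and still so for the second after the job is handed in, with the robot touching nothing.
It also fails if it takes over 96 s, if anything falls off the work surface, if the arm or the gripper's body presses on something with over 40 N, if the wrist force passes 120 N, or if a joint passes its speed limit or range.

## Working session

There is one attempt and no reset: what is moved stays moved. The work goes in short steps, Python scripts to look and compute and a tool call to move; the robot and the scene stay as the last step left them, time stands still between calls to the robot, and variables do not carry over. Pictures are saved under pics/ and viewed, at most 14 in all, crops included, and the job is handed in when it is done.

Besides the shell and the picture viewer there is one more tool, called after "Call:" as name(argument=value, ...), one argument or row to a line, values as JSON. apply_moves: Moves the arm, as the interface text tells. Its arguments: {"type":"object","properties":{"steps":{"type":"array","items":{"type":"object","properties":{"travel":{"type":"array","items":{"type":"number"}},"turn":{"type":"array","items":{"type":"number"}}}}},"claw":{"type":"number"}},"required":["steps"]}

```bash
mkdir -p pics
cat > h.py <<'E'
import numpy as np, cv2
from rig import monitor, eyes, order
from scipy.spatial.transform import Rotation as R
def grab(n):
    s=monitor.read_state(); c=eyes.read_camera(n)
    if n=="wrist":
        T=np.array(c["tool_from_camera"]); Rt=R.from_rotvec(s["tool_rot"]).as_matrix()
        c["rotation"]=Rt@T[:3,:3]; c["origin"]=Rt@T[:3,3]+np.array(s["tool_pos"])
    return c
def rays(c,px):
    px=np.asarray(px,float).reshape(-1,2); K=np.array(c["mtx"])
    d=np.c_[(px[:,0]-K[0,2])/K[0,0],(px[:,1]-K[1,2])/K[1,1]]
    u=d.copy()
    for _ in range(8): u=d/(1+c["k1"]*(u**2).sum(1,keepdims=True))
    return np.c_[u,np.ones(len(u))]@np.array(c["rotation"]).T
def onplane(c,px,z):
    r=rays(c,px); o=np.array(c["origin"]); return o+r*((z-o[2])/r[:,2])[:,None]
def cloud(c):
    h,w=c["depth"].shape; v,u=np.mgrid[:h,:w]
    P=np.array(c["origin"])+rays(c,np.c_[u.ravel(),v.ravel()])*c["depth"].reshape(-1,1)
    P[c["depth"].ravel()==0]=np.nan
    return P.reshape(h,w,3)
E
python3 - <<'E'
from h import *
import pickle
for n in("scene","top"):
    c=grab(n); cv2.imwrite(f"pics/{n}0.png",c["frame"]); pickle.dump(c,open(n+"0.pkl","wb"))
    print(n,c["mtx"],c["k1"],c["origin"],(c["depth"]>0).mean())
print(monitor.read_state())
E
```

```text
scene [[459.89588043   0.         280.35842819]
 [  0.         459.89588043 214.84906752]
 [  0.           0.           1.        ]] -0.11087107879329905 [ 0.9263659  -0.3437705   0.83849099] 0.9959821428571428
top [[449.70887052   0.         278.56608666]
 [  0.         449.70887052 212.72234589]
 [  0.           0.           1.        ]] -0.07690528994881725 [0.3402477  0.10306096 1.05852481] 0.9961267006802721
{'time': 0.1, 'joint_positions': array([-1.23900013e+00,  3.20241694e-01,  1.56555366e+00, -1.58659758e-05,
        1.25742282e+00, -1.99778587e-02]), 'qvel': array([-0.00202012, -0.00124638, -0.00341996, -0.00148873,  0.00168795,
        0.00035161]), 'joint_efforts': array([-1.00742116e-03, -4.13338673e+01, -2.32512420e+01,  7.28487060e-02,
        4.22052224e-02, -6.26802171e-05]), 'tool_pos': array([ 0.19799433, -0.53938495,  0.23519777]), 'tool_rot': array([-3.09154317e+00, -5.49447746e-01,  4.19680957e-04]), 'ft_force': array([-0.95746492, -0.5512491 ,  0.22853454]), 'torque': array([ 0.02401119, -0.02817988, -0.0197317 ]), 'gripper_force': 0.0, 'opening': 0.999066164919806}
```

View pics/scene0.png

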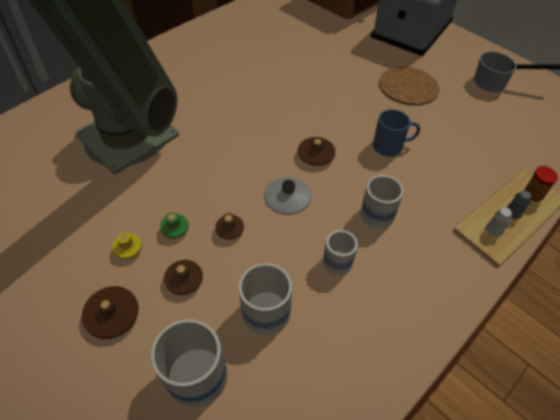

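View pics/top0.png

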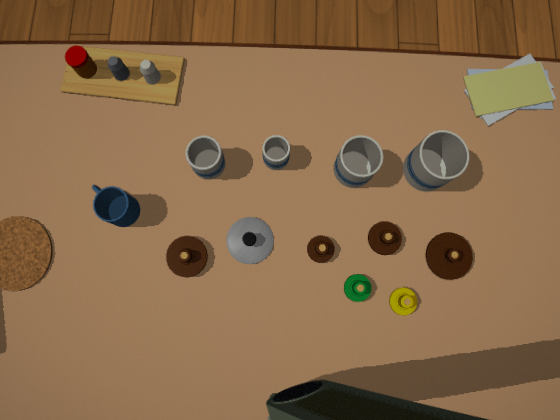

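The scene view shows the walnut lids at: largest (110,310), large (317,150), small (183,277) and smallest (229,225). The canisters there are: largest (190,360), large (265,297), small (382,200) and smallest (341,250). In the top view the lids are at (449,256), (187,256), (385,238) and (321,249).

Lookalikes in the top view: green lid (358,288), yellow lid (404,301), steel pan lid (250,240) and cork mat (20,253). None of them is dark walnut.

```bash
cat > m.py <<'E'
from h import *
import pickle
t=pickle.load(open("top0.pkl","rb")); s=pickle.load(open("scene0.pkl","rb"))
Ct,Cs=cloud(t),cloud(s)
lid={"largest":((449,256),(110,310)),"large":((187,256),(317,150)),"small":((385,238),(183,277)),"smallest":((321,249),(229,225))}
can={"largest":((437,160),(190,360)),"large":((358,162),(265,297)),"small":((206,157),(382,200)),"smallest":((276,153),(341,250))}
def knob(c,p,w=28):
    x,y=p; f=c["frame"][y-w:y+w,x-w:x+w].astype(int)
    m=((f[...,2]>130)&(f[...,2]-f[...,0]>50)&(f[...,1]<0.85*f[...,2])).astype(np.uint8)
    hsv=cv2.cvtColor(c["frame"][y-w:y+w,x-w:x+w],cv2.COLOR_BGR2HSV)
    return f,hsv
def circ(P):
    A=np.c_[2*P[:,:2],np.ones(len(P))]; q=np.linalg.lstsq(A,(P[:,:2]**2).sum(1),rcond=None)[0]
    return q[:2],np.sqrt(q[2]+q[:2]@q[:2])
for n in lid:
    for c,C,p in((t,Ct,lid[n][0]),(s,Cs,lid[n][1])):
        x,y=p; Q=C[y-45:y+45,x-45:x+45].reshape(-1,3); col=c["frame"][y-45:y+45,x-45:x+45].reshape(-1,3).astype(int)
        c0=onplane(c,[p],.022)[0]; near=np.hypot(*(Q-c0)[:,:2].T)<.065
        kn=Q[near&(Q[:,2]>.042)&(Q[:,2]<.06)]; d=Q[near&(Q[:,2]>.014)&(Q[:,2]<.03)]
        print("lid",n,"knob",np.median(kn,0).round(4),len(kn),"disc z",np.median(d[:,2]).round(4),"mid",((d.max(0)+d.min(0))/2).round(4)[:2],"dia",np.ptp(d,axis=0)[:2].round(3))
H={"largest":.13,"large":.112,"small":.095,"smallest":.078}
for n in can:
    for c,C,p in((t,Ct,can[n][0]),(s,Cs,can[n][1])):
        x,y=p;w=55; Q=C[max(0,y-w):y+w,x-w:x+w].reshape(-1,3)
        c0=onplane(c,[p],H[n]*.8)[0]; Q=Q[np.hypot(*(Q-c0)[:,:2].T)<.09]
        z=np.nanpercentile(Q[:,2],99); top=Q[Q[:,2]>H[n]-.006]
        top=top[top[:,2]<H[n]+.008]
        o,r=circ(top); print("can",n,"z99",z.round(4),"zmed",np.median(top[:,2]).round(4),len(top),"c",o.round(4),"r",r.round(4))
E
python3 m.py
```

```text
Traceback (most recent call last):
  File "m.py", line 4, in <module>
    Ct,Cs=cloud(t),cloud(s)
          ~~~~~^^^
  File "h.py", line 20, in cloud
    P=np.array(c["origin"])+rays(c,np.c_[u.ravel(),v.ravel()])*c["depth"].reshape(-1,1)
                            ~~~~~~~~~~~~~~~~~~~~~~~~~~~~~~~~~~^~~~~~~~~~~~~~~~~~~~~~~~~
numpy._core._exceptions._ArrayMemoryError: Unable to allocate 412. GiB for an array with shape (235200, 235200) and data type float64
```

```bash
python3 - <<'E'
s=open("h.py").read()
s=s.replace('return np.c_[u,np.ones(len(u))]@np.array(c["rotation"]).T','M=np.array(c["rotation"]); M=R.from_rotvec(M).as_matrix() if M.shape==(3,) else M\n    return np.c_[u,np.ones(len(u))]@M.T')
open("h.py","w").write(s)
E
python3 m.py
```

```text
lid largest knob [ 0.4221 -0.3085  0.0489] 141 disc z 0.0209 mid [ 0.4234 -0.31  ] dia [0.11  0.111]
lid largest knob [ 0.4262 -0.3125  0.0495] 183 disc z 0.022 mid [ 0.4243 -0.3115] dia [0.111 0.11 ]
lid large knob [0.4056 0.3029 0.0486] 130 disc z 0.0208 mid [0.4058 0.3037] dia [0.093 0.094]
lid large knob [0.408  0.2989 0.0483] 96 disc z 0.0209 mid [0.4069 0.3005] dia [0.096 0.095]
lid small knob [ 0.4615 -0.1548  0.0485] 126 disc z 0.021 mid [ 0.4617 -0.1561] dia [0.078 0.078]
lid small knob [ 0.4635 -0.1595  0.049 ] 159 disc z 0.0217 mid [ 0.4621 -0.1587] dia [0.079 0.079]
lid smallest knob [ 0.4324 -0.006   0.0482] 139 disc z 0.0208 mid [ 0.432  -0.0063] dia [0.063 0.063]
lid smallest knob [ 0.4339 -0.0087  0.0495] 140 disc z 0.0222 mid [ 0.4314 -0.0084] dia [0.063 0.063]
can largest z99 0.1304 zmed 0.1281 432 c [ 0.6348 -0.2625] r 0.0532
can largest z99 0.1309 zmed 0.129 789 c [ 0.6364 -0.2648] r 0.0531
can large z99 0.1125 zmed 0.1104 338 c [ 0.6301 -0.0839] r 0.0447
can large z99 0.1124 zmed 0.1107 550 c [ 0.6313 -0.0861] r 0.0452
can small z99 0.0952 zmed 0.0934 258 c [0.632  0.2663] r 0.0366
can small z99 0.0945 zmed 0.0929 289 c [0.6323 0.2633] r 0.0372
can smallest z99 0.078 zmed 0.0763 205 c [0.6528 0.1043] r 0.0292
can smallest z99 0.078 zmed 0.0766 274 c [0.6531 0.1022] r 0.0292
```

Call:
apply_moves(
  steps=[
    {"travel": [0.022, 0.022, 0.006], "turn": [0, 0, 7]},
    {"travel": [0.022, 0.022, 0.006], "turn": [0, 0, 7]},
    {"travel": [0.022, 0.022, 0.006], "turn": [0, 0, 7]},
    {"travel": [0.022, 0.022, 0.006], "turn": [0, 0, 7]},
    {"travel": [0.022, 0.022, 0.006], "turn": [0, 0, 7]},
    {"travel": [0.022, 0.022, 0.006], "turn": [0, 0, 7]},
    {"travel": [0.022, 0.022, 0.006], "turn": [0, 0, 7]},
    {"travel": [0.022, 0.022, 0.006], "turn": [0, 0, 7]},
    {"travel": [0.022, 0.022, 0.006], "turn": [0, 0, 7]},
    {"travel": [0.022, 0.022, 0.006], "turn": [0, 0, 6.84]},
    {"travel": [0, 0, 0]},
  ],
)

```text
schema error: expected keys travel, turn
```

Run:
```python
from h import *
c=grab("wrist"); s=monitor.read_state(); print(s["tool_pos"],s["tool_rot"],s["joint_positions"].round(2)); print(np.round(c["tool_from_camera"],3),c["origin"])
cv2.imwrite("pics/w1.png",c["frame"])
```

```text
[ 0.19803188 -0.53947826  0.23533782] [-3.09187919e+00 -5.49469888e-01  2.92605387e-04] [-1.24  0.32  1.57  0.    1.26 -0.02]
[[-0.001 -0.964 -0.264  0.075]
 [ 1.    -0.001  0.    -0.   ]
 [-0.    -0.264  0.964 -0.147]
 [ 0.     0.     0.     1.   ]] [ 0.26867832 -0.51356873  0.38202231]
```

View pics/w1.png

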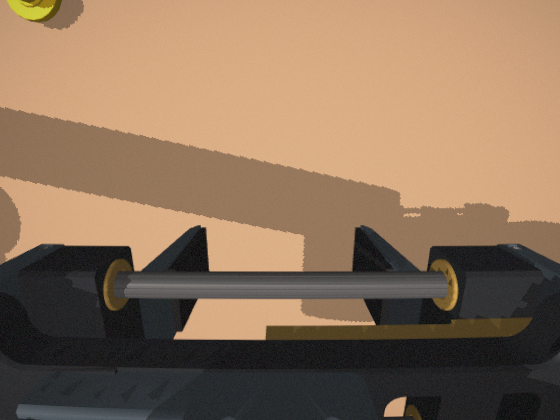

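Call:
apply_moves(
  steps=[
    {"travel": [0.022, 0.022, 0.006], "turn": [0, 0, 7]},
    {"travel": [0.022, 0.022, 0.006], "turn": [0, 0, 7]},
    {"travel": [0.022, 0.022, 0.006], "turn": [0, 0, 7]},
    {"travel": [0.022, 0.022, 0.006], "turn": [0, 0, 7]},
    {"travel": [0.022, 0.022, 0.006], "turn": [0, 0, 7]},
    {"travel": [0.022, 0.022, 0.006], "turn": [0, 0, 7]},
    {"travel": [0.022, 0.022, 0.006], "turn": [0, 0, 7]},
    {"travel": [0.022, 0.022, 0.006], "turn": [0, 0, 7]},
    {"travel": [0.022, 0.022, 0.006], "turn": [0, 0, 7]},
    {"travel": [0.026, 0.033, 0], "turn": [0, 0, 6.84]},
    {"travel": [0, 0, 0], "turn": [0, 0, 0]},
    {"travel": [0, 0, 0], "turn": [0, 0, 0]},
  ],
)

```text
time: 1.15
tool_pos: [0.4228, -0.3075, 0.2897]
tool_rot: [-2.218, -2.225, 0.0]
ft_force: [-0.7, -0.5, 0.6]
opening: 0.996
gripper_force: 0.0
```

Run:
```python
from h import *
c=grab("wrist"); s=monitor.read_state(); print(s["time"],s["tool_pos"],s["tool_rot"],s["joint_positions"].round(2))
cv2.imwrite("pics/w2.png",c["frame"])
```

```text
1.2 [ 0.42200006 -0.30861314  0.28967164] [-2.21998293e+00 -2.22212182e+00  1.19529349e-03] [-0.65  0.21  1.59 -0.    1.35 -0.65]
```

View pics/w2.png

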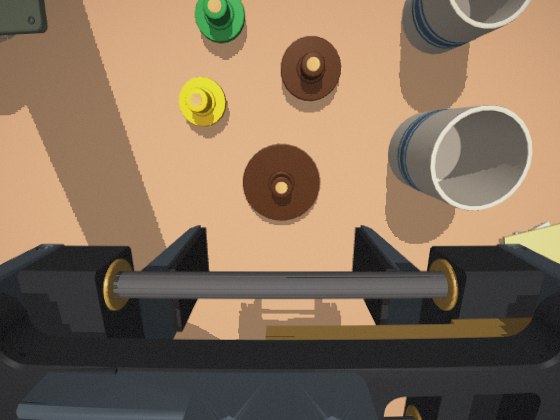

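The wrist view shows the largest walnut lid at (281,183), the small one at (311,68) and the largest canister at (478,158). The green lid (218,12) and yellow lid (202,100) are clearly different.

```bash
cat > w.py <<'E'
from h import *
H={"largest":.13,"large":.112,"small":.095,"smallest":.078}
D={"largest":.112,"large":.096,"small":.08,"smallest":.064}
LID={"largest":(.4238,-.3108),"large":(.4064,.3021),"small":(.4619,-.1574),"smallest":(.4317,-.0074)}
CAN={"largest":(.6356,-.2637),"large":(.6307,-.085),"small":(.6322,.2648),"smallest":(.653,.1033)}
def circ(P):
    A=np.c_[2*P[:,:2],np.ones(len(P))]; q=np.linalg.lstsq(A,(P[:,:2]**2).sum(1),rcond=None)[0]
    return q[:2],np.sqrt(q[2]+q[:2]@q[:2])
def meas(cam="wrist",names=H,lids=True):
    c=grab(cam); C=cloud(c).reshape(-1,3); col=c["frame"].reshape(-1,3).astype(int)
    s=monitor.read_state(); print("t",round(s["time"],2),"tcp",s["tool_pos"].round(4))
    for n in names:
        if lids:
            q=C[np.hypot(C[:,0]-LID[n][0],C[:,1]-LID[n][1])<.08]
            d=q[(q[:,2]>.016)&(q[:,2]<.026)]; 
            d=d[np.hypot(d[:,0]-LID[n][0],d[:,1]-LID[n][1])<D[n]/2+.006]
            k=q[(q[:,2]>.045)&(q[:,2]<.055)]
            k=k[np.hypot(k[:,0]-LID[n][0],k[:,1]-LID[n][1])<.03]
            if len(d)>300 and len(k)>30:
                e=d[cv2.convexHull((d[:,:2]).astype(np.float32),returnPoints=False).ravel()]
                o,r=circ(e); print("lid",n,"disc",o.round(4),r.round(4),"z",np.median(d[:,2]).round(4),"knob",((k.max(0)+k.min(0))/2)[:2].round(4),np.percentile(k[:,2],60).round(4),len(k))
        q=C[np.hypot(C[:,0]-CAN[n][0],C[:,1]-CAN[n][1])<D[n]/2+.02]
        t=q[(q[:,2]>H[n]-.004)&(q[:,2]<H[n]+.006)]
        if len(t)>200:
            o,r=circ(t); a=np.arctan2(*(t[:,:2]-o).T); print("can",n,o.round(4),r.round(4),"z",np.median(t[:,2]).round(4),len(t),"arc",np.ptp(a).round(2))
    return c,C
E
python3 -c "
from w import *
meas()"
```

```text
t 1.25 tcp [ 0.4215 -0.3093  0.2897]
lid largest disc [ 0.425 -0.309] 0.0555 z 0.02 knob [ 0.4249 -0.3086] 0.0483 363
can largest [ 0.636  -0.2628] 0.0528 z 0.1277 1625 arc 6.27
can large [ 0.6311 -0.0856] 0.0441 z 0.1097 545 arc 6.28
lid small disc [ 0.4627 -0.1566] 0.0394 z 0.02 knob [ 0.462  -0.1559] 0.0484 483
```

Call:
apply_moves(
  steps=[
    {"travel": [0.003, 0.0, -0.03], "turn": [0, 0, 0]},
    {"travel": [0, 0, -0.04], "turn": [0, 0, 0]},
    {"travel": [0, 0, -0.04], "turn": [0, 0, 0]},
    {"travel": [0, 0, -0.04], "turn": [0, 0, 0]},
    {"travel": [0, 0, -0.04], "turn": [0, 0, 0]},
    {"travel": [0, 0, -0.02], "turn": [0, 0, 0]},
    {"travel": [0, 0, 0], "turn": [0, 0, 0]},
    {"travel": [0, 0, 0], "turn": [0, 0, 0]},
    {"travel": [0, 0, 0], "turn": [0, 0, 0]},
  ],
)

```text
time: 2.0
tool_pos: [0.4255, -0.3106, 0.0814]
tool_rot: [2.221, 2.217, 0.001]
ft_force: [1.4, -0.3, 0.7]
opening: 0.998
gripper_force: 0.0
```

Run:
```python
from w import *
c,C=meas(names=["largest"]); cv2.imwrite("pics/w3.png",c["frame"])
```

```text
t 2.05 tcp [ 0.4258 -0.3106  0.0819]
lid largest disc [ 0.4244 -0.3079] 0.0549 z 0.0201 knob [ 0.4248 -0.3086] 0.0482 1439
```

View pics/w3.png

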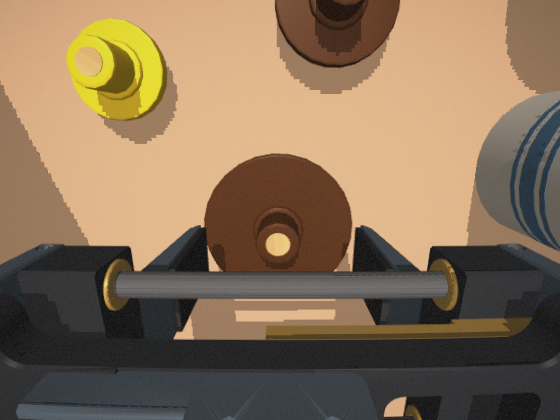

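The knob at (278,242) lies midway between the fingers. Next I descend and grip.

Call:
apply_moves(
  steps=[
    {"travel": [-0.001, 0.002, -0.02], "turn": [0, 0, 0]},
    {"travel": [0, 0, -0.014], "turn": [0, 0, 0]},
    {"travel": [0, 0, 0], "turn": [0, 0, 0]},
    {"travel": [0, 0, 0], "turn": [0, 0, 0]},
  ],
)

```text
time: 2.38
tool_pos: [0.4245, -0.3076, 0.0472]
tool_rot: [2.22, 2.22, 0.0]
ft_force: [-0.7, -0.3, 0.1]
opening: 0.998
gripper_force: 0.0
```

Call:
apply_moves(
  claw=0,
  steps=[
    {"travel": [0, 0, 0], "turn": [0, 0, 0]},
    {"travel": [0, 0, 0], "turn": [0, 0, 0]},
    {"travel": [0, 0, 0], "turn": [0, 0, 0]},
    {"travel": [0, 0, 0], "turn": [0, 0, 0]},
    {"travel": [0, 0, 0], "turn": [0, 0, 0]},
    {"travel": [0, 0, 0], "turn": [0, 0, 0]},
    {"travel": [0, 0, 0], "turn": [0, 0, 0]},
  ],
)

```text
time: 2.97
tool_pos: [0.4239, -0.3071, 0.046]
tool_rot: [2.221, 2.221, 0.0]
ft_force: [-0.5, -0.6, -1.1]
opening: 0.523
gripper_force: 0.0
```

Call:
apply_moves(
  claw=0,
  steps=[
    {"travel": [0, 0, 0], "turn": [0, 0, 0]},
    {"travel": [0, 0, 0], "turn": [0, 0, 0]},
    {"travel": [0, 0, 0], "turn": [0, 0, 0]},
    {"travel": [0, 0, 0], "turn": [0, 0, 0]},
    {"travel": [0, 0, 0], "turn": [0, 0, 0]},
  ],
)

```text
time: 3.38
tool_pos: [0.4239, -0.3071, 0.0459]
tool_rot: [-2.221, -2.221, -0.0]
ft_force: [0.9, 0.2, 1.1]
opening: 0.32
gripper_force: 30.0
```

Call:
apply_moves(
  steps=[
    {"travel": [0, 0, 0.015], "turn": [0, 0, 0]},
    {"travel": [0, 0, 0.03], "turn": [0, 0, 0]},
    {"travel": [0, 0, 0.04], "turn": [0, 0, 0]},
    {"travel": [0, 0, 0.04], "turn": [0, 0, 0]},
    {"travel": [0, 0, 0.04], "turn": [0, 0, 0]},
    {"travel": [0.01, 0, 0.039], "turn": [0, 0, 0]},
    {"travel": [0.03, -0.01, 0.02], "turn": [0, 0, 0]},
    {"travel": [0.04, -0.01, 0], "turn": [0, 0, 0]},
    {"travel": [0.04, -0.01, 0], "turn": [0, 0, 0]},
    {"travel": [0.04, -0.01, 0], "turn": [0, 0, 0]},
    {"travel": [0.035, -0.01, 0], "turn": [0, 0, 0]},
    {"travel": [0.017, 0, 0], "turn": [0, 0, 0]},
  ],
)

```text
time: 4.38
tool_pos: [0.6393, -0.3581, 0.2674]
tool_rot: [-2.221, -2.222, -0.0]
ft_force: [-0.4, 0.4, -1.5]
opening: 0.321
gripper_force: 30.0
```

Call:
apply_moves(
  steps=[
    {"travel": [0, 0, 0], "turn": [0, 0, 0]},
    {"travel": [0, 0, 0], "turn": [0, 0, 0]},
    {"travel": [0, 0, 0], "turn": [0, 0, 0]},
  ],
)

```text
time: 4.63
tool_pos: [0.635, -0.3569, 0.2693]
tool_rot: [-2.22, -2.22, 0.001]
ft_force: [0.1, 0.1, -1.3]
opening: 0.324
gripper_force: 30.0
```

Run:
```python
from w import *
c,C=meas(lids=False); cv2.imwrite("pics/w4.png",c["frame"])
print(monitor.read_state()["opening"],monitor.read_state()["gripper_force"])
```

```text
t 4.68 tcp [ 0.6348 -0.357   0.2699]
can largest [ 0.6368 -0.2628] 0.0526 z 0.1278 2126 arc 6.26
0.3241531037139578 29.99971032142639
```

View pics/w4.png

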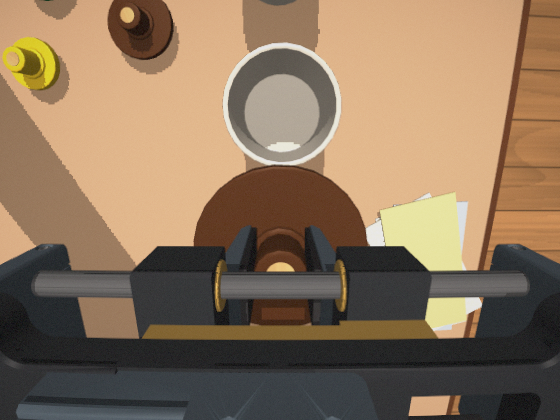

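The lid is held level at (281,250). The largest canister's mouth is clear at (282,105). Next I measure where the lid sits relative to the tool.

```bash
cat >> w.py <<'E'
from scipy.optimize import least_squares
def hand(n):
    c,C=meas(lids=False,names=[n]); p=monitor.read_state()["tool_pos"]; r=D[n]/2
    rel=C-p; q=rel[(np.hypot(rel[:,0],rel[:,1])<r+.012)&(np.abs(rel[:,2]+.0255)<.006)&(rel[:,1]>.0)]
    b=np.round(q[:,0]/.002); e=np.array([q[b==k][q[b==k][:,1].argmax()] for k in np.unique(b) if abs(k*.002)<r*.85])
    f=least_squares(lambda v:np.hypot(e[:,0]-v[0],e[:,1]-v[1])-v[2],[0,0,r],loss="soft_l1",f_scale=.001)
    print("lid rel tcp",f.x.round(4),"ztop",np.median(q[:,2]).round(4),len(e),"slope x,y",np.linalg.lstsq(np.c_[q,np.ones(len(q))][:,[0,1,3]],q[:,2],rcond=None)[0].round(3))
E
python3 -c "
from w import *
hand('largest')"
```

```text
t 4.73 tcp [ 0.6348 -0.3571  0.2704]
can largest [ 0.6368 -0.2628] 0.0526 z 0.1278 2106 arc 6.26
lid rel tcp [ 0.0008 -0.001   0.0548] ztop -0.0264 47 slope x,y [-0.001 -0.023 -0.026]
```

Call:
apply_moves(
  steps=[
    {"travel": [0.001, 0.035, 0], "turn": [0, 0, 0]},
    {"travel": [0, 0.035, -0.02], "turn": [0, 0, 0]},
    {"travel": [0, 0.0255, -0.035], "turn": [0, 0, 0]},
    {"travel": [0, 0, -0.03], "turn": [0, 0, 0]},
    {"travel": [0, 0, 0], "turn": [0, 0, 0]},
    {"travel": [0, 0, 0], "turn": [0, 0, 0]},
    {"travel": [0, 0, 0], "turn": [0, 0, 0]},
    {"travel": [0, 0, 0], "turn": [0, 0, 0]},
  ],
)

```text
time: 5.4
tool_pos: [0.6379, -0.2641, 0.1893]
tool_rot: [2.219, 2.216, 0.003]
ft_force: [-0.6, -0.1, -0.8]
opening: 0.32
gripper_force: 30.0
```

Call:
apply_moves(
  steps=[
    {"travel": [0, 0, 0], "turn": [0, 0, 0]},
    {"travel": [0, 0, 0], "turn": [0, 0, 0]},
    {"travel": [0, 0, 0], "turn": [0, 0, 0]},
    {"travel": [0, 0, 0], "turn": [0, 0, 0]},
  ],
)

```text
time: 5.73
tool_pos: [0.6371, -0.2628, 0.1868]
tool_rot: [2.221, 2.22, 0.001]
ft_force: [-0.5, 0.3, -1.4]
opening: 0.322
gripper_force: 30.0
```

```bash
python3 -c "
from w import *
hand('largest');hand('largest')"
```

```text
t 5.78 tcp [ 0.637  -0.2627  0.1865]
can largest [ 0.6372 -0.2647] 0.0556 z 0.1278 771 arc 1.91
lid rel tcp [ 0.0008 -0.0013  0.0549] ztop -0.0257 47 slope x,y [ 0.001 -0.023 -0.025]
t 5.83 tcp [ 0.6369 -0.2627  0.1864]
can largest [ 0.6372 -0.2646] 0.0556 z 0.1277 744 arc 1.9
lid rel tcp [ 0.0008 -0.0011  0.0548] ztop -0.0258 47 slope x,y [ 0.001 -0.023 -0.025]
```

Call:
apply_moves(
  steps=[
    {"travel": [-0.0005, 0.0005, -0.004], "turn": [0, 0, 0]},
    {"travel": [0, 0, -0.004], "turn": [0, 0, 0]},
    {"travel": [0, 0, -0.004], "turn": [0, 0, 0]},
    {"travel": [0, 0, -0.003], "turn": [0, 0, 0]},
    {"travel": [0, 0, -0.002], "turn": [0, 0, 0]},
    {"travel": [0, 0, 0], "turn": [0, 0, 0]},
    {"travel": [0, 0, 0], "turn": [0, 0, 0]},
    {"travel": [0, 0, 0], "turn": [0, 0, 0]},
    {"travel": [0, 0, 0], "turn": [0, 0, 0]},
  ],
)

```text
time: 6.58
tool_pos: [0.6366, -0.2621, 0.1696]
tool_rot: [2.221, 2.221, 0.0]
ft_force: [-0.7, -1.0, -2.8]
opening: 0.324
gripper_force: 30.0
```

Call:
apply_moves(
  steps=[
    {"travel": [0, 0, -0.001], "turn": [0, 0, 0]},
    {"travel": [0, 0, -0.001], "turn": [0, 0, 0]},
    {"travel": [0, 0, -0.001], "turn": [0, 0, 0]},
    {"travel": [0, 0, 0], "turn": [0, 0, 0]},
    {"travel": [0, 0, 0], "turn": [0, 0, 0]},
    {"travel": [0, 0, 0], "turn": [0, 0, 0]},
  ],
)

```text
time: 7.08
tool_pos: [0.6364, -0.2621, 0.1663]
tool_rot: [2.221, 2.221, 0.0]
ft_force: [0.2, -0.1, -2.1]
opening: 0.318
gripper_force: 30.0
```

No contact force yet, so I keep going down in small steps.

Call:
apply_moves(
  steps=[
    {"travel": [0, 0, -0.001], "turn": [0, 0, 0]},
    {"travel": [0, 0, -0.001], "turn": [0, 0, 0]},
    {"travel": [0, 0, 0], "turn": [0, 0, 0]},
    {"travel": [0, 0, 0], "turn": [0, 0, 0]},
    {"travel": [0, 0, 0], "turn": [0, 0, 0]},
  ],
)

```text
time: 7.5
tool_pos: [0.6364, -0.262, 0.1643]
tool_rot: [2.221, 2.221, 0.0]
ft_force: [0.4, -0.6, -1.3]
opening: 0.322
gripper_force: 30.0
```

Call:
apply_moves(
  steps=[
    {"travel": [0, 0, -0.0005], "turn": [0, 0, 0]},
    {"travel": [0, 0, 0], "turn": [0, 0, 0]},
    {"travel": [0, 0, 0], "turn": [0, 0, 0]},
    {"travel": [0, 0, 0], "turn": [0, 0, 0]},
  ],
)

```text
time: 7.83
tool_pos: [0.6365, -0.2621, 0.164]
tool_rot: [2.221, 2.221, 0.0]
ft_force: [-0.3, -0.2, -0.6]
opening: 0.325
gripper_force: 30.0
```

Call:
apply_moves(
  steps=[
    {"travel": [0, 0, -0.0008], "turn": [0, 0, 0]},
    {"travel": [0, 0, 0], "turn": [0, 0, 0]},
    {"travel": [0, 0, 0], "turn": [0, 0, 0]},
    {"travel": [0, 0, 0], "turn": [0, 0, 0]},
  ],
)

```text
time: 8.17
tool_pos: [0.6365, -0.2621, 0.1639]
tool_rot: [2.221, 2.221, 0.001]
ft_force: [-0.8, 1.1, 6.3]
opening: 0.319
gripper_force: 30.0
```

Call:
apply_moves(
  claw=70,
  steps=[
    {"travel": [0, 0, 0], "turn": [0, 0, 0]},
    {"travel": [0, 0, 0], "turn": [0, 0, 0]},
    {"travel": [0, 0, 0], "turn": [0, 0, 0]},
    {"travel": [0, 0, 0], "turn": [0, 0, 0]},
    {"travel": [0, 0, 0], "turn": [0, 0, 0]},
    {"travel": [0, 0, 0.02], "turn": [0, 0, 0]},
    {"travel": [0, 0, 0.04], "turn": [0, 0, 0]},
    {"travel": [0, 0, 0.04], "turn": [0, 0, 0]},
  ],
)

```text
time: 8.83
tool_pos: [0.6356, -0.2617, 0.2621]
tool_rot: [-2.218, -2.218, 0.003]
ft_force: [0.0, -0.4, 0.8]
opening: 0.698
gripper_force: 0.0
```

Call:
apply_moves(
  claw=80,
  steps=[
    {"travel": [-0.034, 0.021, 0], "turn": [0, 0, 0]},
    {"travel": [-0.035, 0.021, 0], "turn": [0, 0, 0]},
    {"travel": [-0.035, 0.021, 0], "turn": [0, 0, 0]},
    {"travel": [-0.035, 0.021, -0.01], "turn": [0, 0, 0]},
    {"travel": [-0.035, 0.021, -0.02], "turn": [0, 0, 0]},
    {"travel": [0, 0, -0.04], "turn": [0, 0, 0]},
    {"travel": [0, 0, -0.04], "turn": [0, 0, 0]},
    {"travel": [0, 0, -0.03], "turn": [0, 0, 0]},
    {"travel": [0, 0, 0], "turn": [0, 0, 0]},
    {"travel": [0, 0, 0], "turn": [0, 0, 0]},
    {"travel": [0, 0, 0], "turn": [0, 0, 0]},
    {"travel": [0, 0, 0], "turn": [0, 0, 0]},
  ],
)

```text
time: 9.83
tool_pos: [0.4674, -0.1597, 0.1269]
tool_rot: [2.219, 2.218, 0.003]
ft_force: [-0.0, 0.4, 0.1]
opening: 0.801
gripper_force: 0.0
```

```bash
python3 -c "
from w import *
c,_=meas(); meas('top',['largest']); cv2.imwrite('pics/w5.png',c['frame'])
c=grab('top'); C=cloud(c).reshape(-1,3); q=C[np.hypot(C[:,0]-.6356,C[:,1]+.2637)<.048]; q=q[(q[:,2]>.13)&(q[:,2]<.146)]
A=np.c_[q[:,:2],np.ones(len(q))]; print('placed',np.median(q[:,2]),np.linalg.lstsq(A,q[:,2],rcond=None)[0],len(q))
"
```

```text
t 9.88 tcp [ 0.4673 -0.1596  0.1268]
can large [ 0.6302 -0.0838] 0.0443 z 0.1097 2262 arc 6.28
lid small disc [ 0.4629 -0.1556] 0.0396 z 0.0201 knob [ 0.463  -0.1553] 0.0483 974
lid smallest disc [ 0.4333 -0.0063] 0.0315 z 0.0201 knob [ 0.433  -0.0101] 0.0483 1184
t 9.93 tcp [ 0.467  -0.1595  0.1266]
placed 0.13890053464949803 [-0.00646108 -0.000298    0.14306185] 1065
```

View pics/w5.png

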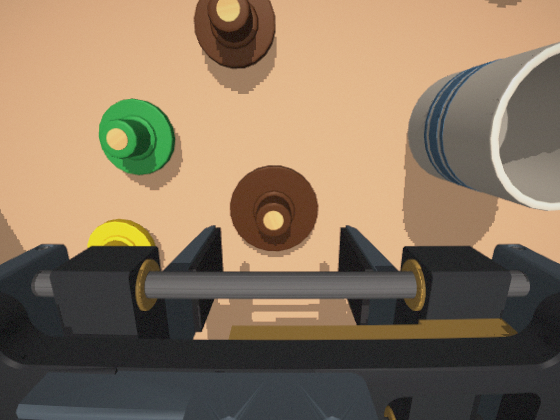

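The small walnut lid is at (273,208), with the green (136,136) and yellow lids off to the left. The largest lid now sits level, disc top at 139 mm.

Call:
apply_moves(
  steps=[
    {"travel": [-0.001, 0.002, -0.02], "turn": [0, 0, 0]},
    {"travel": [0, 0, -0.02], "turn": [0, 0, 0]},
    {"travel": [0, 0, 0], "turn": [0, 0, 0]},
    {"travel": [0, 0, 0], "turn": [0, 0, 0]},
    {"travel": [0, 0, 0], "turn": [0, 0, 0]},
    {"travel": [0, 0, 0], "turn": [0, 0, 0]},
    {"travel": [0, 0, 0], "turn": [0, 0, 0]},
  ],
)

```text
time: 10.57
tool_pos: [0.4654, -0.1573, 0.0859]
tool_rot: [2.22, 2.22, 0.002]
ft_force: [0.3, 0.2, 0.6]
opening: 0.802
gripper_force: 0.0
```

```bash
python3 -c "
from w import *
meas(names=['small'])"
```

```text
t 10.62 tcp [ 0.4653 -0.1572  0.0857]
lid small disc [ 0.4629 -0.1556] 0.0396 z 0.0201 knob [ 0.4629 -0.1555] 0.0483 1385
```

Call:
apply_moves(
  steps=[
    {"travel": [-0.002, 0.0015, -0.02], "turn": [0, 0, 0]},
    {"travel": [0, 0, -0.015], "turn": [0, 0, 0]},
    {"travel": [0, 0, -0.0035], "turn": [0, 0, 0]},
    {"travel": [0, 0, 0], "turn": [0, 0, 0]},
    {"travel": [0, 0, 0], "turn": [0, 0, 0]},
  ],
)

```text
time: 11.03
tool_pos: [0.4631, -0.1556, 0.0468]
tool_rot: [2.221, 2.221, 0.001]
ft_force: [-0.3, 0.4, -0.1]
opening: 0.805
gripper_force: 0.0
```

Call:
apply_moves(
  claw=0,
  steps=[
    {"travel": [0, 0, 0], "turn": [0, 0, 0]},
    {"travel": [0, 0, 0], "turn": [0, 0, 0]},
    {"travel": [0, 0, 0], "turn": [0, 0, 0]},
    {"travel": [0, 0, 0], "turn": [0, 0, 0]},
    {"travel": [0, 0, 0], "turn": [0, 0, 0]},
    {"travel": [0, 0, 0], "turn": [0, 0, 0]},
    {"travel": [0, 0, 0], "turn": [0, 0, 0]},
    {"travel": [0, 0, 0], "turn": [0, 0, 0]},
    {"travel": [0, 0, 0], "turn": [0, 0, 0]},
    {"travel": [0, 0, 0], "turn": [0, 0, 0]},
  ],
)

```text
time: 11.87
tool_pos: [0.4626, -0.1554, 0.0463]
tool_rot: [-2.221, -2.221, -0.0]
ft_force: [-0.7, -0.1, 0.8]
opening: 0.32
gripper_force: 30.0
```

Call:
apply_moves(
  steps=[
    {"travel": [0, 0, 0.015], "turn": [0, 0, 0]},
    {"travel": [0, 0, 0.035], "turn": [0, 0, 0]},
    {"travel": [0, 0, 0.04], "turn": [0, 0, 0]},
    {"travel": [0, 0, 0.04], "turn": [0, 0, 0]},
    {"travel": [0, 0.01, 0.035], "turn": [0, 0, 0]},
    {"travel": [0.01, 0.03, 0.015], "turn": [0, 0, 0]},
    {"travel": [0.019, 0.036, 0], "turn": [0, 0, 0]},
    {"travel": [0.019, 0.036, 0], "turn": [0, 0, 0]},
    {"travel": [0.019, 0.036, 0], "turn": [0, 0, 0]},
    {"travel": [0.019, 0.036, 0], "turn": [0, 0, 0]},
    {"travel": [0.019, 0.036, 0], "turn": [0, 0, 0]},
    {"travel": [0.019, 0.036, 0], "turn": [0, 0, 0]},
  ],
)

```text
time: 12.87
tool_pos: [0.587, 0.1025, 0.2259]
tool_rot: [-2.221, -2.222, 0.001]
ft_force: [-0.4, -1.3, -1.0]
opening: 0.322
gripper_force: 30.0
```

Call:
apply_moves(
  steps=[
    {"travel": [0.019, 0.036, 0], "turn": [0, 0, 0]},
    {"travel": [0.018, 0.03, 0], "turn": [0, 0, 0]},
    {"travel": [0.008, 0.007, 0], "turn": [0, 0, 0]},
    {"travel": [0, 0, 0], "turn": [0, 0, 0]},
    {"travel": [0, 0, 0], "turn": [0, 0, 0]},
    {"travel": [0, 0, 0], "turn": [0, 0, 0]},
    {"travel": [0, 0, 0], "turn": [0, 0, 0]},
    {"travel": [0, 0, 0], "turn": [0, 0, 0]},
    {"travel": [0, 0, 0], "turn": [0, 0, 0]},
    {"travel": [0, 0, 0], "turn": [0, 0, 0]},
    {"travel": [0, 0, 0], "turn": [0, 0, 0]},
  ],
)

```text
time: 13.78
tool_pos: [0.6315, 0.1731, 0.2265]
tool_rot: [2.222, 2.221, 0.0]
ft_force: [0.2, 0.6, -0.4]
opening: 0.316
gripper_force: 30.0
```

```bash
python3 -c "
from w import *
hand('small');meas(names=['large','smallest'])"
```

```text
t 13.83 tcp [0.6316 0.1732 0.2264]
can small [0.6337 0.2669] 0.0367 z 0.0928 1519 arc 6.26
lid rel tcp [ 0.0008 -0.0001  0.0393] ztop -0.0262 33 slope x,y [ 0.    -0.063 -0.025]
t 13.88 tcp [0.6316 0.1733 0.2264]
lid large disc [0.4071 0.3043] 0.048 z 0.02 knob [0.4072 0.3043] 0.0482 639
```

Call:
apply_moves(
  steps=[
    {"travel": [0.0014, 0.0337, 0], "turn": [0, 0, 0]},
    {"travel": [0, 0.035, -0.01], "turn": [0, 0, 0]},
    {"travel": [0, 0.025, -0.03], "turn": [0, 0, 0]},
    {"travel": [0, 0, -0.03], "turn": [0, 0, 0]},
    {"travel": [0, 0, -0.006], "turn": [0, 0, 0]},
    {"travel": [0, 0, 0], "turn": [0, 0, 0]},
    {"travel": [0, 0, 0], "turn": [0, 0, 0]},
    {"travel": [0, 0, 0], "turn": [0, 0, 0]},
    {"travel": [0, 0, 0], "turn": [0, 0, 0]},
    {"travel": [0, 0, 0], "turn": [0, 0, 0]},
    {"travel": [0, 0, 0], "turn": [0, 0, 0]},
    {"travel": [0, 0, 0], "turn": [0, 0, 0]},
  ],
)

```text
time: 14.88
tool_pos: [0.6333, 0.267, 0.1511]
tool_rot: [2.222, 2.221, 0.002]
ft_force: [0.8, -0.0, -1.0]
opening: 0.321
gripper_force: 30.0
```

```bash
python3 -c "
from w import *
hand('small')"
```

```text
t 14.93 tcp [0.6332 0.2671 0.1508]
can small [0.634  0.2659] 0.0388 z 0.0927 607 arc 2.14
lid rel tcp [0.001  0.     0.0393] ztop -0.026 33 slope x,y [ 0.001 -0.062 -0.024]
```

Call:
apply_moves(
  steps=[
    {"travel": [0, 0, -0.004], "turn": [0, 0, 0]},
    {"travel": [0, 0, -0.004], "turn": [0, 0, 0]},
    {"travel": [0, 0, -0.004], "turn": [0, 0, 0]},
    {"travel": [0, 0, -0.003], "turn": [0, 0, 0]},
    {"travel": [0, 0, -0.002], "turn": [0, 0, 0]},
    {"travel": [0, 0, 0], "turn": [0, 0, 0]},
    {"travel": [0, 0, 0], "turn": [0, 0, 0]},
    {"travel": [0, 0, 0], "turn": [0, 0, 0]},
    {"travel": [0, 0, 0], "turn": [0, 0, 0]},
  ],
)

```text
time: 15.68
tool_pos: [0.6332, 0.2673, 0.1335]
tool_rot: [2.221, 2.221, 0.001]
ft_force: [0.1, -1.1, -1.6]
opening: 0.322
gripper_force: 30.0
```

Call:
apply_moves(
  steps=[
    {"travel": [0, 0, -0.001], "turn": [0, 0, 0]},
    {"travel": [0, 0, -0.001], "turn": [0, 0, 0]},
    {"travel": [0, 0, -0.001], "turn": [0, 0, 0]},
    {"travel": [0, 0, 0], "turn": [0, 0, 0]},
    {"travel": [0, 0, 0], "turn": [0, 0, 0]},
    {"travel": [0, 0, 0], "turn": [0, 0, 0]},
    {"travel": [0, 0, 0], "turn": [0, 0, 0]},
  ],
)

```text
time: 16.27
tool_pos: [0.6331, 0.2672, 0.1303]
tool_rot: [2.221, 2.221, 0.0]
ft_force: [-0.2, 0.6, -0.2]
opening: 0.324
gripper_force: 30.0
```

Call:
apply_moves(
  steps=[
    {"travel": [0, 0, -0.0007], "turn": [0, 0, 0]},
    {"travel": [0, 0, -0.0007], "turn": [0, 0, 0]},
    {"travel": [0, 0, 0], "turn": [0, 0, 0]},
    {"travel": [0, 0, 0], "turn": [0, 0, 0]},
    {"travel": [0, 0, 0], "turn": [0, 0, 0]},
  ],
)

```text
time: 16.68
tool_pos: [0.6332, 0.2673, 0.1294]
tool_rot: [2.221, 2.221, 0.001]
ft_force: [-0.8, -1.6, 2.7]
opening: 0.321
gripper_force: 30.0
```

Call:
apply_moves(
  claw=80,
  steps=[
    {"travel": [0, 0, 0], "turn": [0, 0, 0]},
    {"travel": [0, 0, 0], "turn": [0, 0, 0]},
    {"travel": [0, 0, 0], "turn": [0, 0, 0]},
    {"travel": [0, 0, 0], "turn": [0, 0, 0]},
    {"travel": [0, 0, 0], "turn": [0, 0, 0]},
    {"travel": [0, 0, 0.02], "turn": [0, 0, 0]},
    {"travel": [0, 0, 0.04], "turn": [0, 0, 0]},
    {"travel": [0, 0, 0.02], "turn": [0, 0, 0]},
  ],
)

```text
time: 17.35
tool_pos: [0.634, 0.2676, 0.2121]
tool_rot: [2.22, 2.22, 0.006]
ft_force: [0.7, -0.3, 0.6]
opening: 0.8
gripper_force: 0.0
```

Call:
apply_moves(
  steps=[
    {"travel": [-0.036, 0.007, 0], "turn": [0, 0, 0]},
    {"travel": [-0.038, 0.006, 0], "turn": [0, 0, 0]},
    {"travel": [-0.038, 0.006, 0], "turn": [0, 0, 0]},
    {"travel": [-0.038, 0.006, 0], "turn": [0, 0, 0]},
    {"travel": [-0.038, 0.006, -0.01], "turn": [0, 0, 0]},
    {"travel": [-0.038, 0.006, -0.01], "turn": [0, 0, 0]},
    {"travel": [0, 0, -0.04], "turn": [0, 0, 0]},
    {"travel": [0, 0, -0.04], "turn": [0, 0, 0]},
    {"travel": [0, 0, -0.02], "turn": [0, 0, 0]},
    {"travel": [0, 0, 0], "turn": [0, 0, 0]},
    {"travel": [0, 0, 0], "turn": [0, 0, 0]},
    {"travel": [0, 0, 0], "turn": [0, 0, 0]},
  ],
)

```text
time: 18.35
tool_pos: [0.4083, 0.305, 0.0902]
tool_rot: [2.221, 2.221, 0.005]
ft_force: [-0.4, 0.6, -0.3]
opening: 0.801
gripper_force: 0.0
```

Call:
apply_moves(
  steps=[
    {"travel": [0, 0, 0], "turn": [0, 0, 0]},
    {"travel": [0, 0, 0], "turn": [0, 0, 0]},
    {"travel": [0, 0, 0], "turn": [0, 0, 0]},
  ],
)

```text
time: 18.6
tool_pos: [0.4078, 0.3046, 0.0901]
tool_rot: [2.221, 2.221, 0.004]
ft_force: [0.4, 0.6, 0.2]
opening: 0.803
gripper_force: 0.0
```

```bash
cat >> w.py <<'E'
def placed(n):
    for k in("top","scene"):
        c=grab(k); C=cloud(c).reshape(-1,3); q=C[np.hypot(C[:,0]-CAN[n][0],C[:,1]-CAN[n][1])<D[n]/2-.006]; q=q[(q[:,2]>H[n])&(q[:,2]<H[n]+.017)]
        print("placed",n,k,len(q),np.median(q[:,2]).round(4) if len(q) else 0,np.linalg.lstsq(np.c_[q[:,:2],np.ones(len(q))],q[:,2],rcond=None)[0][:2].round(3) if len(q) else 0)
E
python3 -c "
from w import *
meas(names=['large']); placed('small')"
```

```text
t 18.65 tcp [0.4076 0.3045 0.0898]
lid large disc [0.4068 0.3055] 0.0471 z 0.0201 knob [0.4067 0.3048] 0.0482 1320
placed small top 545 0.1041 [-0.008  0.002]
placed small scene 406 0.1041 [ 0.005 -0.028]
```

Call:
apply_moves(
  steps=[
    {"travel": [-0.0005, 0.0005, -0.025], "turn": [0, 0, 0]},
    {"travel": [0, 0, -0.015], "turn": [0, 0, 0]},
    {"travel": [0, 0, -0.0035], "turn": [0, 0, 0]},
    {"travel": [0, 0, 0], "turn": [0, 0, 0]},
    {"travel": [0, 0, 0], "turn": [0, 0, 0]},
  ],
)

```text
time: 19.17
tool_pos: [0.4067, 0.3049, 0.0456]
tool_rot: [2.221, 2.221, 0.001]
ft_force: [-0.9, 0.3, -0.4]
opening: 0.804
gripper_force: 0.0
```

Call:
apply_moves(
  claw=0,
  steps=[
    {"travel": [0, 0, 0], "turn": [0, 0, 0]},
    {"travel": [0, 0, 0], "turn": [0, 0, 0]},
    {"travel": [0, 0, 0], "turn": [0, 0, 0]},
    {"travel": [0, 0, 0], "turn": [0, 0, 0]},
    {"travel": [0, 0, 0], "turn": [0, 0, 0]},
    {"travel": [0, 0, 0], "turn": [0, 0, 0]},
    {"travel": [0, 0, 0], "turn": [0, 0, 0]},
    {"travel": [0, 0, 0], "turn": [0, 0, 0]},
    {"travel": [0, 0, 0], "turn": [0, 0, 0]},
    {"travel": [0, 0, 0], "turn": [0, 0, 0]},
  ],
)

```text
time: 20.0
tool_pos: [0.4065, 0.3047, 0.0454]
tool_rot: [2.221, 2.221, -0.0]
ft_force: [-0.5, 1.0, 1.0]
opening: 0.32
gripper_force: 30.0
```

Call:
apply_moves(
  steps=[
    {"travel": [0, 0, 0.015], "turn": [0, 0, 0]},
    {"travel": [0, 0, 0.035], "turn": [0, 0, 0]},
    {"travel": [0, 0, 0.04], "turn": [0, 0, 0]},
    {"travel": [0, 0, 0.04], "turn": [0, 0, 0]},
    {"travel": [0, -0.01, 0.035], "turn": [0, 0, 0]},
    {"travel": [0.01, -0.025, 0.02], "turn": [0, 0, 0]},
    {"travel": [0.017, -0.036, 0.005], "turn": [0, 0, 0]},
    {"travel": [0.017, -0.036, 0.005], "turn": [0, 0, 0]},
    {"travel": [0.017, -0.036, 0.005], "turn": [0, 0, 0]},
    {"travel": [0.017, -0.036, 0], "turn": [0, 0, 0]},
    {"travel": [0.017, -0.036, 0], "turn": [0, 0, 0]},
    {"travel": [0.017, -0.036, 0], "turn": [0, 0, 0]},
  ],
)

```text
time: 21.0
tool_pos: [0.5188, 0.0518, 0.2452]
tool_rot: [-2.222, -2.221, -0.0]
ft_force: [1.1, 0.8, -1.6]
opening: 0.322
gripper_force: 30.0
```

Call:
apply_moves(
  steps=[
    {"travel": [0.017, -0.036, 0], "turn": [0, 0, 0]},
    {"travel": [0.017, -0.036, 0], "turn": [0, 0, 0]},
    {"travel": [0.017, -0.036, 0], "turn": [0, 0, 0]},
    {"travel": [0.017, -0.036, 0], "turn": [0, 0, 0]},
    {"travel": [0.017, -0.036, 0], "turn": [0, 0, 0]},
    {"travel": [0.016, -0.036, 0], "turn": [0, 0, 0]},
    {"travel": [0.01, -0.018, 0], "turn": [0, 0, 0]},
    {"travel": [0, 0, 0], "turn": [0, 0, 0]},
    {"travel": [0, 0, 0], "turn": [0, 0, 0]},
    {"travel": [0, 0, 0], "turn": [0, 0, 0]},
    {"travel": [0, 0, 0], "turn": [0, 0, 0]},
    {"travel": [0, 0, 0], "turn": [0, 0, 0]},
  ],
)

```text
time: 22.0
tool_pos: [0.6292, -0.179, 0.2456]
tool_rot: [-2.22, -2.223, -0.0]
ft_force: [-0.4, 0.1, -2.1]
opening: 0.319
gripper_force: 30.0
```

Call:
apply_moves(
  steps=[
    {"travel": [0, 0, 0], "turn": [0, 0, 0]},
    {"travel": [0, 0, 0], "turn": [0, 0, 0]},
    {"travel": [0, 0, 0], "turn": [0, 0, 0]},
    {"travel": [0, 0, 0], "turn": [0, 0, 0]},
  ],
)

```text
time: 22.33
tool_pos: [0.6295, -0.18, 0.2455]
tool_rot: [2.221, 2.222, 0.0]
ft_force: [0.2, -0.5, -1.4]
opening: 0.325
gripper_force: 30.0
```

```bash
python3 -c "
from w import *
hand('large');meas(names=['smallest'])"
```

```text
t 22.38 tcp [ 0.6295 -0.1801  0.2455]
can large [ 0.632  -0.0837] 0.0447 z 0.1098 1911 arc 6.26
lid rel tcp [0.0008 0.0003 0.0473] ztop -0.0253 41 slope x,y [ 0.001 -0.034 -0.024]
t 22.43 tcp [ 0.6295 -0.1801  0.2455]
lid smallest disc [ 0.4332 -0.0055] 0.0319 z 0.0201 knob [ 0.4334 -0.0058] 0.0483 618
```

Call:
apply_moves(
  steps=[
    {"travel": [0.0016, 0.036, 0], "turn": [0, 0, 0]},
    {"travel": [0, 0.035, -0.01], "turn": [0, 0, 0]},
    {"travel": [0, 0.025, -0.03], "turn": [0, 0, 0]},
    {"travel": [0, 0, -0.03], "turn": [0, 0, 0]},
    {"travel": [0, 0, -0.008], "turn": [0, 0, 0]},
    {"travel": [0, 0, 0], "turn": [0, 0, 0]},
    {"travel": [0, 0, 0], "turn": [0, 0, 0]},
    {"travel": [0, 0, 0], "turn": [0, 0, 0]},
    {"travel": [0, 0, 0], "turn": [0, 0, 0]},
    {"travel": [0, 0, 0], "turn": [0, 0, 0]},
    {"travel": [0, 0, 0], "turn": [0, 0, 0]},
    {"travel": [0, 0, 0], "turn": [0, 0, 0]},
  ],
)

```text
time: 23.43
tool_pos: [0.6314, -0.0846, 0.168]
tool_rot: [2.221, 2.22, 0.001]
ft_force: [-0.0, -0.4, -1.1]
opening: 0.324
gripper_force: 30.0
```

```bash
python3 -c "
from w import *
hand('large')"
```

```text
t 23.48 tcp [ 0.6313 -0.0845  0.1678]
can large [ 0.6323 -0.0851] 0.0473 z 0.1097 695 arc 2.02
lid rel tcp [0.0009 0.0002 0.0472] ztop -0.0252 41 slope x,y [ 0.002 -0.033 -0.024]
```

Call:
apply_moves(
  steps=[
    {"travel": [0, 0.0003, -0.004], "turn": [0, 0, 0]},
    {"travel": [0, 0, -0.004], "turn": [0, 0, 0]},
    {"travel": [0, 0, -0.004], "turn": [0, 0, 0]},
    {"travel": [0, 0, -0.003], "turn": [0, 0, 0]},
    {"travel": [0, 0, -0.002], "turn": [0, 0, 0]},
    {"travel": [0, 0, 0], "turn": [0, 0, 0]},
    {"travel": [0, 0, 0], "turn": [0, 0, 0]},
    {"travel": [0, 0, 0], "turn": [0, 0, 0]},
    {"travel": [0, 0, 0], "turn": [0, 0, 0]},
  ],
)

```text
time: 24.23
tool_pos: [0.6313, -0.084, 0.1506]
tool_rot: [2.221, 2.221, 0.001]
ft_force: [-1.5, -0.2, -0.6]
opening: 0.322
gripper_force: 30.0
```

Call:
apply_moves(
  steps=[
    {"travel": [0, 0, -0.001], "turn": [0, 0, 0]},
    {"travel": [0, 0, -0.001], "turn": [0, 0, 0]},
    {"travel": [0, 0, -0.001], "turn": [0, 0, 0]},
    {"travel": [0, 0, -0.0005], "turn": [0, 0, 0]},
    {"travel": [0, 0, 0], "turn": [0, 0, 0]},
    {"travel": [0, 0, 0], "turn": [0, 0, 0]},
    {"travel": [0, 0, 0], "turn": [0, 0, 0]},
    {"travel": [0, 0, 0], "turn": [0, 0, 0]},
  ],
)

```text
time: 24.9
tool_pos: [0.6312, -0.084, 0.1469]
tool_rot: [2.221, 2.221, 0.0]
ft_force: [-1.1, -0.7, -1.0]
opening: 0.322
gripper_force: 30.0
```

Call:
apply_moves(
  steps=[
    {"travel": [0, 0, -0.0007], "turn": [0, 0, 0]},
    {"travel": [0, 0, -0.0007], "turn": [0, 0, 0]},
    {"travel": [0, 0, -0.0004], "turn": [0, 0, 0]},
    {"travel": [0, 0, 0], "turn": [0, 0, 0]},
    {"travel": [0, 0, 0], "turn": [0, 0, 0]},
    {"travel": [0, 0, 0], "turn": [0, 0, 0]},
  ],
)

```text
time: 25.4
tool_pos: [0.6312, -0.084, 0.1454]
tool_rot: [2.221, 2.221, 0.0]
ft_force: [-0.7, -0.6, 2.7]
opening: 0.323
gripper_force: 30.0
```

Call:
apply_moves(
  claw=80,
  steps=[
    {"travel": [0, 0, 0], "turn": [0, 0, 0]},
    {"travel": [0, 0, 0], "turn": [0, 0, 0]},
    {"travel": [0, 0, 0], "turn": [0, 0, 0]},
    {"travel": [0, 0, 0], "turn": [0, 0, 0]},
    {"travel": [0, 0, 0], "turn": [0, 0, 0]},
    {"travel": [0, 0, 0.02], "turn": [0, 0, 0]},
    {"travel": [0, 0, 0.04], "turn": [0, 0, 0]},
    {"travel": [0, 0, 0.02], "turn": [0, 0, 0]},
  ],
)

```text
time: 26.07
tool_pos: [0.6322, -0.0841, 0.2283]
tool_rot: [2.219, 2.219, 0.004]
ft_force: [1.2, -0.3, 0.5]
opening: 0.797
gripper_force: 0.0
```

Call:
apply_moves(
  steps=[
    {"travel": [-0.033, 0.013, 0], "turn": [0, 0, 0]},
    {"travel": [-0.033, 0.013, 0], "turn": [0, 0, 0]},
    {"travel": [-0.033, 0.013, 0], "turn": [0, 0, 0]},
    {"travel": [-0.033, 0.013, 0], "turn": [0, 0, 0]},
    {"travel": [-0.033, 0.013, -0.015], "turn": [0, 0, 0]},
    {"travel": [-0.033, 0.013, -0.02], "turn": [0, 0, 0]},
    {"travel": [0, 0, -0.04], "turn": [0, 0, 0]},
    {"travel": [0, 0, -0.04], "turn": [0, 0, 0]},
    {"travel": [0, 0, -0.02], "turn": [0, 0, 0]},
    {"travel": [0, 0, 0], "turn": [0, 0, 0]},
    {"travel": [0, 0, 0], "turn": [0, 0, 0]},
    {"travel": [0, 0, 0], "turn": [0, 0, 0]},
  ],
)

```text
time: 27.07
tool_pos: [0.4346, -0.006, 0.0913]
tool_rot: [2.22, 2.22, 0.003]
ft_force: [0.4, 0.3, 0.7]
opening: 0.798
gripper_force: 0.0
```

Call:
apply_moves(
  steps=[
    {"travel": [0, 0, 0], "turn": [0, 0, 0]},
    {"travel": [0, 0, 0], "turn": [0, 0, 0]},
    {"travel": [0, 0, 0], "turn": [0, 0, 0]},
  ],
)

```text
time: 27.32
tool_pos: [0.434, -0.006, 0.0912]
tool_rot: [2.22, 2.22, 0.003]
ft_force: [0.4, -0.4, -0.2]
opening: 0.799
gripper_force: 0.0
```

```bash
python3 -c "
from w import *
meas(names=['smallest']); placed('large')"
```

```text
t 27.37 tcp [ 0.4338 -0.006   0.0909]
lid smallest disc [ 0.4331 -0.005 ] 0.0316 z 0.0201 knob [ 0.4329 -0.0049] 0.0483 1308
placed large top 941 0.1211 [-0.003  0.002]
placed large scene 1280 0.1217 [-0.002  0.001]
```

Call:
apply_moves(
  steps=[
    {"travel": [-0.0005, 0.001, -0.025], "turn": [0, 0, 0]},
    {"travel": [0, 0, -0.015], "turn": [0, 0, 0]},
    {"travel": [0, 0, -0.004], "turn": [0, 0, 0]},
    {"travel": [0, 0, 0], "turn": [0, 0, 0]},
    {"travel": [0, 0, 0], "turn": [0, 0, 0]},
  ],
)

```text
time: 27.88
tool_pos: [0.433, -0.005, 0.0464]
tool_rot: [2.221, 2.221, 0.001]
ft_force: [0.4, -0.1, -0.3]
opening: 0.799
gripper_force: 0.0
```

Call:
apply_moves(
  claw=0,
  steps=[
    {"travel": [0, 0, 0], "turn": [0, 0, 0]},
    {"travel": [0, 0, 0], "turn": [0, 0, 0]},
    {"travel": [0, 0, 0], "turn": [0, 0, 0]},
    {"travel": [0, 0, 0], "turn": [0, 0, 0]},
    {"travel": [0, 0, 0], "turn": [0, 0, 0]},
    {"travel": [0, 0, 0], "turn": [0, 0, 0]},
    {"travel": [0, 0, 0], "turn": [0, 0, 0]},
    {"travel": [0, 0, 0], "turn": [0, 0, 0]},
    {"travel": [0, 0, 0], "turn": [0, 0, 0]},
    {"travel": [0, 0, 0], "turn": [0, 0, 0]},
  ],
)

```text
time: 28.72
tool_pos: [0.4326, -0.005, 0.0461]
tool_rot: [2.221, 2.221, 0.0]
ft_force: [-0.9, 0.4, 1.8]
opening: 0.322
gripper_force: 30.0
```

Call:
apply_moves(
  steps=[
    {"travel": [0, 0, 0.015], "turn": [0, 0, 0]},
    {"travel": [0, 0, 0.035], "turn": [0, 0, 0]},
    {"travel": [0, 0, 0.04], "turn": [0, 0, 0]},
    {"travel": [0, 0, 0.04], "turn": [0, 0, 0]},
    {"travel": [0.01, 0.001, 0.03], "turn": [0, 0, 0]},
    {"travel": [0.03, 0.002, 0.004], "turn": [0, 0, 0]},
    {"travel": [0.036, 0.002, 0], "turn": [0, 0, 0]},
    {"travel": [0.036, 0.002, 0], "turn": [0, 0, 0]},
    {"travel": [0.036, 0.002, 0], "turn": [0, 0, 0]},
    {"travel": [0.036, 0.002, 0], "turn": [0, 0, 0]},
    {"travel": [0.025, 0.002, 0], "turn": [0, 0, 0]},
    {"travel": [0.012, 0.002, 0], "turn": [0, 0, 0]},
  ],
)

```text
time: 29.72
tool_pos: [0.6566, 0.0101, 0.2087]
tool_rot: [2.221, 2.221, 0.001]
ft_force: [-0.1, 0.3, -0.7]
opening: 0.321
gripper_force: 30.0
```

Call:
apply_moves(
  steps=[
    {"travel": [0, 0, 0], "turn": [0, 0, 0]},
    {"travel": [0, 0, 0], "turn": [0, 0, 0]},
    {"travel": [0, 0, 0], "turn": [0, 0, 0]},
    {"travel": [0, 0, 0], "turn": [0, 0, 0]},
    {"travel": [0, 0, 0], "turn": [0, 0, 0]},
    {"travel": [0, 0, 0], "turn": [0, 0, 0]},
    {"travel": [0, 0, 0], "turn": [0, 0, 0]},
    {"travel": [0, 0, 0], "turn": [0, 0, 0]},
  ],
)

```text
time: 30.38
tool_pos: [0.6534, 0.01, 0.2104]
tool_rot: [2.221, 2.221, 0.0]
ft_force: [0.7, 0.0, -1.3]
opening: 0.319
gripper_force: 30.0
```

```bash
python3 -c "
from w import *
hand('smallest')"
```

```text
t 30.43 tcp [0.6535 0.01   0.2103]
can smallest [0.6541 0.1047] 0.0289 z 0.0758 1213 arc 6.25
lid rel tcp [0.0008 0.0001 0.0313] ztop -0.0259 27 slope x,y [-0.    -0.173 -0.022]
```

Call:
apply_moves(
  steps=[
    {"travel": [0, 0.035, 0], "turn": [0, 0, 0]},
    {"travel": [0, 0.035, -0.01], "turn": [0, 0, 0]},
    {"travel": [0, 0.0246, -0.03], "turn": [0, 0, 0]},
    {"travel": [0, 0, -0.03], "turn": [0, 0, 0]},
    {"travel": [0, 0, -0.007], "turn": [0, 0, 0]},
    {"travel": [0, 0, 0], "turn": [0, 0, 0]},
    {"travel": [0, 0, 0], "turn": [0, 0, 0]},
    {"travel": [0, 0, 0], "turn": [0, 0, 0]},
    {"travel": [0, 0, 0], "turn": [0, 0, 0]},
    {"travel": [0, 0, 0], "turn": [0, 0, 0]},
    {"travel": [0, 0, 0], "turn": [0, 0, 0]},
    {"travel": [0, 0, 0], "turn": [0, 0, 0]},
  ],
)

```text
time: 31.43
tool_pos: [0.6539, 0.1043, 0.1338]
tool_rot: [2.221, 2.22, 0.002]
ft_force: [0.8, 0.3, -0.4]
opening: 0.322
gripper_force: 30.0
```

```bash
python3 -c "
from w import *
hand('smallest')"
```

```text
t 31.48 tcp [0.6538 0.1044 0.1336]
can smallest [0.6543 0.1046] 0.0298 z 0.0758 594 arc 2.51
lid rel tcp [0.0009 0.0003 0.0311] ztop -0.0257 27 slope x,y [-0.    -0.179 -0.022]
```

Call:
apply_moves(
  steps=[
    {"travel": [0, 0, -0.004], "turn": [0, 0, 0]},
    {"travel": [0, 0, -0.004], "turn": [0, 0, 0]},
    {"travel": [0, 0, -0.004], "turn": [0, 0, 0]},
    {"travel": [0, 0, -0.003], "turn": [0, 0, 0]},
    {"travel": [0, 0, -0.002], "turn": [0, 0, 0]},
    {"travel": [0, 0, 0], "turn": [0, 0, 0]},
    {"travel": [0, 0, 0], "turn": [0, 0, 0]},
    {"travel": [0, 0, 0], "turn": [0, 0, 0]},
    {"travel": [0, 0, 0], "turn": [0, 0, 0]},
  ],
)

```text
time: 32.23
tool_pos: [0.6538, 0.1047, 0.1163]
tool_rot: [2.221, 2.221, 0.001]
ft_force: [-0.5, 0.5, -1.0]
opening: 0.322
gripper_force: 30.0
```

Call:
apply_moves(
  steps=[
    {"travel": [0, 0, -0.001], "turn": [0, 0, 0]},
    {"travel": [0, 0, -0.001], "turn": [0, 0, 0]},
    {"travel": [0, 0, -0.001], "turn": [0, 0, 0]},
    {"travel": [0, 0, -0.0005], "turn": [0, 0, 0]},
    {"travel": [0, 0, 0], "turn": [0, 0, 0]},
    {"travel": [0, 0, 0], "turn": [0, 0, 0]},
    {"travel": [0, 0, 0], "turn": [0, 0, 0]},
    {"travel": [0, 0, 0], "turn": [0, 0, 0]},
  ],
)

```text
time: 32.9
tool_pos: [0.6537, 0.1046, 0.1126]
tool_rot: [2.221, 2.221, 0.0]
ft_force: [0.1, -0.9, -0.5]
opening: 0.321
gripper_force: 30.0
```

Call:
apply_moves(
  steps=[
    {"travel": [0, 0, -0.0005], "turn": [0, 0, 0]},
    {"travel": [0, 0, -0.0003], "turn": [0, 0, 0]},
    {"travel": [0, 0, 0], "turn": [0, 0, 0]},
    {"travel": [0, 0, 0], "turn": [0, 0, 0]},
    {"travel": [0, 0, 0], "turn": [0, 0, 0]},
  ],
)

```text
time: 33.32
tool_pos: [0.6538, 0.1046, 0.1122]
tool_rot: [2.221, 2.221, 0.001]
ft_force: [-1.1, -0.2, 3.0]
opening: 0.323
gripper_force: 30.0
```

Contact with the rim. I release, rise and back away toward the robot.

Call:
apply_moves(
  claw=80,
  steps=[
    {"travel": [0, 0, 0], "turn": [0, 0, 0]},
    {"travel": [0, 0, 0], "turn": [0, 0, 0]},
    {"travel": [0, 0, 0], "turn": [0, 0, 0]},
    {"travel": [0, 0, 0], "turn": [0, 0, 0]},
    {"travel": [0, 0, 0], "turn": [0, 0, 0]},
    {"travel": [0, 0, 0.02], "turn": [0, 0, 0]},
    {"travel": [0, 0, 0.04], "turn": [0, 0, 0]},
    {"travel": [0, 0, 0.04], "turn": [0, 0, 0]},
    {"travel": [0, 0, 0.04], "turn": [0, 0, 0]},
  ],
)

```text
time: 34.07
tool_pos: [0.6532, 0.1046, 0.2529]
tool_rot: [-2.221, -2.221, 0.002]
ft_force: [1.6, 0.7, 1.1]
opening: 0.801
gripper_force: 0.0
```

Call:
apply_moves(
  steps=[
    {"travel": [-0.036, -0.01, 0], "turn": [0, 0, 0]},
    {"travel": [-0.036, -0.01, 0], "turn": [0, 0, 0]},
    {"travel": [-0.036, -0.01, 0], "turn": [0, 0, 0]},
    {"travel": [-0.036, -0.01, 0], "turn": [0, 0, 0]},
    {"travel": [-0.036, -0.01, 0], "turn": [0, 0, 0]},
    {"travel": [-0.03, -0.01, 0], "turn": [0, 0, 0]},
    {"travel": [0, 0, 0], "turn": [0, 0, 0]},
    {"travel": [0, 0, 0], "turn": [0, 0, 0]},
    {"travel": [0, 0, 0], "turn": [0, 0, 0]},
    {"travel": [0, 0, 0], "turn": [0, 0, 0]},
  ],
)

```text
time: 34.9
tool_pos: [0.445, 0.0449, 0.2519]
tool_rot: [2.221, 2.221, 0.002]
ft_force: [0.8, 0.8, -0.6]
opening: 0.804
gripper_force: 0.0
```

```bash
python3 -c "
from w import *
for n in H: placed(n)
for k in('top','scene'): cv2.imwrite('pics/%s9.png'%k,grab(k)['frame'])"
```

```text
placed largest top 1361 0.1389 [0.001 0.001]
placed largest scene 2633 0.1397 [ 0.    -0.003]
placed large top 513 0.1208 [-0.015  0.004]
placed large scene 1289 0.1216 [-0.004 -0.001]
placed small top 544 0.104 [-0.012 -0.002]
placed small scene 417 0.104 [ 0.009 -0.03 ]
placed smallest top 236 0.0872 [-0.017  0.008]
placed smallest scene 249 0.0881 [-0.003 -0.009]
```

View pics/scene9.png

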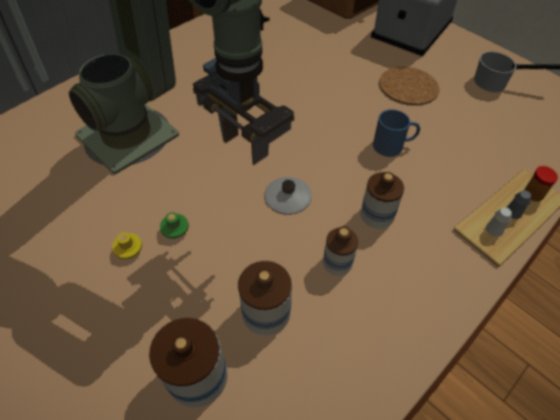

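View pics/top9.png

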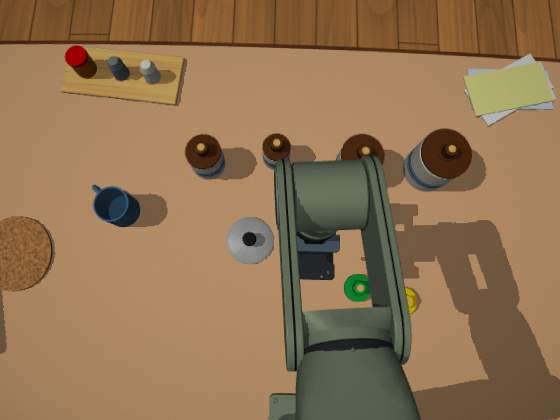

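All four lids are flush and level: largest (186,352), large (265,285), small (384,187) and smallest (342,241) in the scene view. The pan lid (288,195), the mug (392,133) and the canisters are where they were. I'm handing the job in.

```bash
python3 -c "
from rig import order
print(order.job_done())"
```

```text
the job is handed in; nothing more can be done
None
```

All four walnut lids are seated level on the canisters they fit, the canisters, pan lid and mug are where they were, and the job was handed in at about 35 s of the 96 s allowed.

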